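# Hang a lift-off locker door

### The job

Take the small locker's door leaf out of the slanting stand and hang it on the open-fronted locker: with the leaf upright and swung well open (about square to the locker's front), lower it so that both of its hinge sockets drop over the two upright pins together and rest fully down. Let go, then swing the door shut against the locker's front and leave it there.

Things in the scene. Friction and masses are not known exactly. Their poses are not given: they have to be found in the camera images.
- carcass: The locker, fixed to the bench: a small open-fronted box of grey-faced ply on a dark plinth, 110 deep (x) x 150 wide (y) x 184 mm high. Origin: centre of its underside on the bench. -x is its open front (front face 55 mm from the origin), +y its hinge side (the left as seen by one who looks at its open front), z up.
- pintle_low (a point): Lower pin of the locker, at the middle of the flat shoulder from which the pin rises: 63 mm in front of the locker's origin, 85 mm to its hinge side, 52 mm above the bench. Steel pin 8 mm in diameter, 18 mm high with the top 6 mm tapered to 3 mm; the shoulder is 16 mm across, on an ear that runs back to the locker's side. Axes as the locker's.
- pintle_up (a point): Upper pin, the same, straight above the lower one, its shoulder 90 mm higher; the ear below this shoulder is 10 mm deep, so the leaf must be brought in from the side, about 20 to 30 mm above its final height, and then lowered.
- leaf_centre (a point): Middle of the door leaf's panel: loose, 0.15 to 0.31 kg, grey-faced ply 12 mm thick (x), 150 wide (y), 150 mm high (z). +x is its outer side, with two hinge straps and a dark knob (16 mm wide, 16 mm proud, 58 mm to +y and 15 mm below this point); +y points from hinge edge to free edge, +z to the top edge. The hinge axis is 87 mm to -y, in the panel's middle plane.
- leaf: The same door leaf, origin on its hinge axis (the common axis of both sockets) level with the panel's underside; axes as leaf_centre. Hung, its underside is 30 mm and its top 180 mm above the bench. Shut: its x points as the locker's -x, its y as the locker's -y. Opened square: its y points as the locker's -x, its x as the locker's +y. It turns on the pins with little friction; no latch.
- socket_low (a point): Lower hinge socket of the leaf: the middle of the lower mouth of a steel tube, 20 mm long, 17 mm outside, 10.5 mm bore open at both ends. 87 mm to -y and 53 mm below leaf_centre. Rests on the shoulder pintle_low. Axes as the leaf's.
- socket_up (a point): Upper hinge socket of the leaf, the same tube 90 mm above the lower one; rests on the shoulder pintle_up.
- leaf_edge (a point): Middle of the leaf's free edge, 75 mm to +y of leaf_centre, 162 mm from the hinge axis. Hung and shut it lies 8 mm in front of the locker's front face and 77 mm to the locker's -y side of its origin.
- rest: Slanting wooden stand, fixed, 130 x 150 mm, 109 mm high; origin at bench level, z up. The leaf leans in it 31 degrees from upright, top edge to the stand's -x (towards the robot), knob side up, on two rails 100 mm apart under its lower 90 mm, foot behind a 14 mm lip, underside 35 mm above the bench. The upper 55 mm is free on both sides: pinch the top edge across its thickness, tool tilted alike.

How it is judged (in metres and radians):
On the way:
1. the leaf sits fully down on both pins while standing at least 45 degrees open (distance between socket_low and pintle_low below 0.005 m and distance between socket_up and pintle_up below 0.005 m and angle between the x axis of leaf_centre and the x axis of carcass, either way round above 0.785 rad), for 0.2 s.
At the end, for the whole second after the job is handed in: Both sockets sit on their pins' shoulders (within 5 mm), the leaf is upright within 4 degrees, its free edge is within 10 mm of its shut place in front of the locker, and it is at rest (distance between socket_low and pintle_low below 0.005 m and distance between socket_up and pintle_up below 0.005 m and angle between leaf_centre's own z axis and vertical below 0.07 rad and x of leaf_edge in the frame of carcass above -0.073 m and y of leaf_edge in the frame of carcass below -0.06 m and linear speed of leaf below 0.02 m/s); the robot touches nothing.
It also fails if it takes over 61 s, if anything falls off the work surface, if the arm or the gripper's body presses on something with over 40 N, if the wrist force passes 120 N, or if a joint passes its speed limit or range.

### The arm

A 6-joint arm with a two-finger parallel gripper is mounted at the origin on a cart in front of the work surface, level with it; the furniture and walls round the work are solid. World frame = base frame: x ahead of the robot, y to its left, z up, the work surface at z = 0. Lengths are in mm, angles in degrees, forces in N, time in s.
With the tool pointing down it reaches from about 300 to 850 mm from the base axis. Payload 4.2 kg.
Tool frame: the origin (TCP) lies at the very end of the fingers, on their centre line; the grasp point (between the pads) lies env.pinch_z behind it (env.pinch_z is the distance from the TCP to the grasp point, in mm); z points along the fingers, y is the line along which they close (so a half turn about z gives the same grasp; the last joint's range is limited). The gripper opens to 91 mm and grips with 3 to 60 N. Pads are 32 mm wide; open, the fingers measure 118 mm over their backs; the gripper's body (76 mm by 178 mm) begins 60 mm behind the grasp point.
Start: joints at [68.64, 18.312, 89.639, -0, 72.044, -1.146], TCP at [198.681, 539.601, 213.976] pointing down, gripper open.
Joint ranges: [-177.97, 177.97], [-48.28, 115.42], [12.27, 149.76], [-77.06, 257.06], [2.81, 150.46], [-146.56, 146.56]. Speed limits (degrees/s): [147.25, 147.25, 180, 180, 180, 180].

### API

Orientations are given as [roll, pitch, yaw] about the fixed x, y, z axes, in that order (R = Rz(yaw) Ry(pitch) Rx(roll)).
In Python, from workcell import state, vision, job_done, env gives the robot as it stands.
- The arm moves only by the tool servo_tool, never from a script. Its argument "rows" is a list of rows, each a list of 5 numbers: the shift along the tool's x, y, z scaled (see below), then the turn about the tool's z scaled (see below), then the opening, from 0 (shut) to 1 (fully open). A call has 1 to 20 rows; each row is the pose to reach, as a shift and turn from the pose commanded when the call began, along the tool's axes at that moment; what a row does not reach only later rows make up. The controller multiplies each number of a shift by 200 mm and each number of a turn by 90 degrees. A row lasts 1/12 s, in which the tool goes at most 41.7 mm and 7.16 degrees, less where a joint would pass 70% of its speed; a pose out of reach is approached as far as the arm can. A call with a number of a shift or a turn outside -1 to 1 is refused whole. A call with a gripper value outside its range is refused whole. The fingers move at their own pace and stop on an object; "force" is the grip in N (left out, the last holds). Time passes only in rows, so rows that repeat a pose let the fingers close. It gives the time, the measured TCP pose, the force, the opening and the grip force at its end, in the units of the state.
- state(): the state, without advancing time (a new reading comes with each control period).
- vision.grab_frame(name): name is "scene" or "top" or "wrist"; returns the picture (420x560x3 uint8, red, green, blue); there is no depth.
- vision.camera_info(name): a dict with "vertical_fov" (degrees; the focal length in pixels is half the picture's height over the tangent of half this angle, whatever the lens; pixels are square), "cx", "cy" (the principal point, pixels), "distortion" ([k1, k2, p1, p2, k3] as OpenCV has them; the pictures are not rectified), "T" (4x4, takes a point from camera to world coordinates). Camera axes: x right, y up, looking along -z (the intrinsics and any distortion apply to the point x, -y, -z); pixel columns grow to the right and rows downward; lengths in mm; the calibration is good to about 2 mm. A picture is of the moment at which its call begins: read the wrist's pose just before it. camera_info takes no time and is no camera call; for the wrist camera it gives the pose at the moment of the call.
- job_done(): hands the job in; it is judged then, once.
The state is a dict: "time_s": time; "qpos": joint angles; "qvel": joint speeds; "effort": joint torques, N m; "ee_pos": TCP position; "ee_rot": TCP orientation; "force": force on the tool from outside, world axes, zero at the start; "torque": the same for the moment, N m; "gripper_width": finger opening in mm; "gripper_force": force on a finger pad.
Only numpy, scipy, OpenCV 4.12 (cv2) and the standard library are available. Lean on these libraries where they do the work, as an engineer would, in place of code of your own. Each camera call takes 0.05 s, during which the arm holds its last target. There are 200 camera calls.

## Working session

There is one attempt and no reset: what is moved stays moved. The work goes in short steps, Python scripts to look and compute and a tool call to move; the robot and the scene stay as the last step left them, time stands still between calls to the robot, and variables do not carry over. Pictures are saved under pics/ and viewed, at most 10 in all, crops included, and the job is handed in when it is done.

Besides the shell and the picture viewer there is one more tool, called after "Call:" in YAML: its name, and indented under it one key for each argument. servo_tool: Moves the arm, as the interface text tells. Its arguments: {"type":"object","properties":{"rows":{"type":"array"},"force":{"type":"number"}},"required":["rows"]}

```bash
ls; mkdir -p pics; python3 - <<'E'
from workcell import state, vision, job_done, env
import cv2,numpy as np
print(env.pinch_z, state())
for n in ("scene","top","wrist"):
    i=vision.camera_info(n); print(n,{k:(np.round(v,3).tolist() if k!='x' else v) for k,v in i.items()})
    cv2.imwrite(f"pics/{n}0.png",vision.grab_frame(n)[:,:,::-1])
E
```

```text
pics
18.8 {'time_s': 0.0, 'qpos': array([ 6.86419646e+01,  1.83513090e+01,  8.97066851e+01, -1.70129326e-03,
        7.20448423e+01, -1.14599626e+00]), 'qvel': array([-0.03942577, -0.02089165,  0.00292645, -0.06529358, -0.10484136,
        0.01613248]), 'effort': array([ 1.10174960e-04, -4.12456727e+01, -2.31970328e+01,  7.28714210e-02,
        4.57057462e-02, -1.41769824e-04]), 'ee_pos': array([198.48109659, 539.10849612, 213.12173345]), 'ee_rot': array([-1.79897152e+02, -4.39566540e-04,  1.59788486e+02]), 'force': array([ 0.44753653, -0.34298354,  0.63713685]), 'torque': array([ 0.0377874 , -0.02078682,  0.02970109]), 'gripper_force': 0.0, 'gripper_width': 91.0848176309049}
scene {'vertical_fov': 44.534, 'cx': 276.131, 'cy': 206.422, 'distortion': [0.006, 0.0, 0.0, 0.0, 0.0], 'T': [[-0.972, 0.184, -0.145, 443.298], [-0.234, -0.773, 0.59, 533.107], [-0.003, 0.607, 0.794, 915.205], [0.0, 0.0, 0.0, 1.0]]}
top {'vertical_fov': 52.737, 'cx': 283.478, 'cy': 209.484, 'distortion': [0.03, 0.0, 0.0, 0.0, 0.0], 'T': [[0.006, 0.98, -0.201, 434.608], [-1.0, 0.005, -0.005, -51.074], [-0.004, 0.201, 0.98, 948.07], [0.0, 0.0, 0.0, 1.0]]}
wrist {'vertical_fov': 61.251, 'cx': 281.835, 'cy': 206.345, 'distortion': [-0.089, 0.0, 0.0, 0.0, 0.0], 'T': [[0.346, -0.9, -0.266, 123.402], [0.938, 0.331, 0.1, 567.96], [-0.002, -0.284, 0.959, 383.018], [0.0, 0.0, 0.0, 1.0]]}
```

View pics/scene0.png

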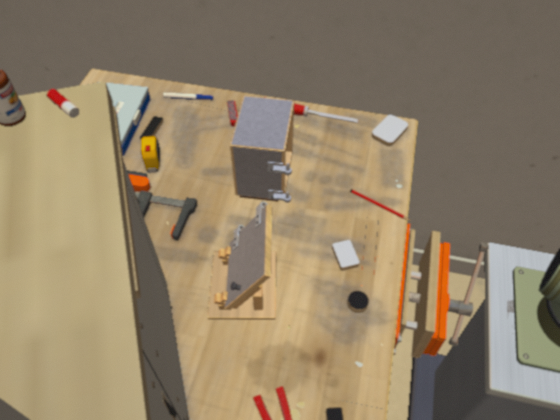

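View pics/top0.png

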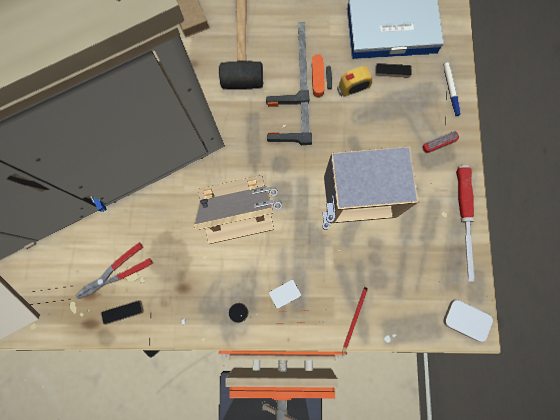

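The scene view shows the locker at about (262,150), its pins at (280,168) and (280,196), and the leaf at (250,260). In the top view the locker is at (370,185), the pins at (328,215), and the leaf lies from (197,205) to (275,200) with its sockets to the right. A tall cabinet stands to the left. Next I'll enlarge the parts that matter.

```bash
python3 - <<'E'
import cv2,numpy as np
t=cv2.imread("pics/top0.png");s=cv2.imread("pics/scene0.png")
# top cols 190-425 rows 140-248 -> scale 3.4
a=cv2.resize(t[140:248,190:425],None,fx=3.4,fy=3.4,interpolation=cv2.INTER_CUBIC)
cv2.imwrite("pics/topc.png",a)
b=cv2.resize(s[90:325,200:310],None,fx=2.5,fy=2.5,interpolation=cv2.INTER_CUBIC)
cv2.imwrite("pics/scenec.png",b);print(a.shape,b.shape)
E
```

```text
(367, 799, 3) (588, 275, 3)
```

View pics/topc.png

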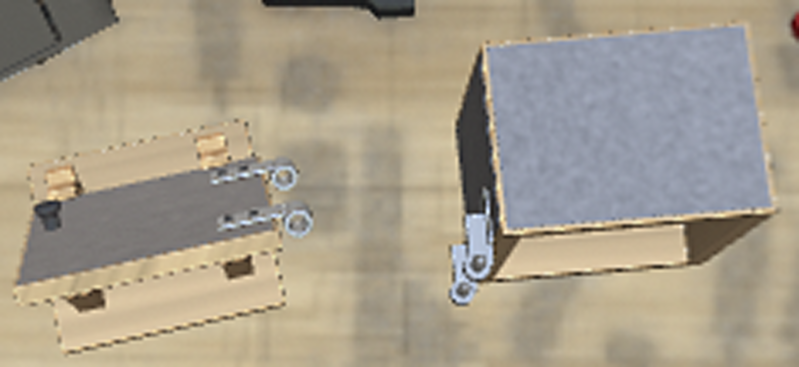

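View pics/scenec.png

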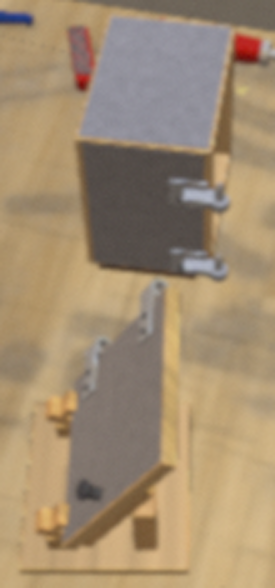

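Enlarged top view: the locker's top corners are at crop px (505,235), (778,211), (747,25) and (484,45), with pin tips at (479,263) and (461,290). The leaf's sockets are at (297,221) and (284,177), and its top edge runs from (20,285) to (275,237). The scene crop shows the same corners, so I'll fit both poses.

```bash
cat > h.py <<'E'
import numpy as np,cv2
from scipy.optimize import least_squares
from scipy.spatial.transform import Rotation as Ro
def proj(P,ci):
    T=np.array(ci['T']);P=np.atleast_2d(P)
    c=(P-T[:3,3])@T[:3,:3]*[1,-1,-1]
    f=210/np.tan(np.radians(ci['vertical_fov'])/2)
    K=np.array([[f,0,ci['cx']],[0,f,ci['cy']],[0,0,1.]])
    return cv2.projectPoints(c.reshape(-1,1,3),np.zeros(3),np.zeros(3),K,np.array(ci['distortion'],float))[0].reshape(-1,2)
def ray(uv,ci,z):
    f=210/np.tan(np.radians(ci['vertical_fov'])/2)
    K=np.array([[f,0,ci['cx']],[0,f,ci['cy']],[0,0,1.]])
    p=cv2.undistortPoints(np.array([[uv]],float),K,np.array(ci['distortion'],float))[0,0]
    T=np.array(ci['T']);d=T[:3,:3]@[p[0],-p[1],-1];o=T[:3,3]
    return o+d*(z-o[2])/d[2]
E
python3 - <<'E'
from h import *
from workcell import vision
ct,cs=vision.camera_info('top'),vision.camera_info('scene')
tp=lambda a:np.array(a)/3.4+[190,140]
sp=lambda a:np.array(a)/2.5+[200,90]
FL,FR,BR,BL=[-55,75,184],[-55,-75,184],[55,-75,184],[55,75,184]
T=[(FL,(505,235)),(FR,(778,211)),(BR,(747,25)),(BL,(484,45)),([-63,85,160],(479,263)),([-63,85,70],(461,290))]
S=[(BL,(80,140)),(FL,(210,152)),(BR,(107,17)),(FR,(232,24))]
def fit(T,S,X,x0):
    def r(p):
        o=[]
        for L,c,m in((T,ct,tp),(S,cs,sp)):
            if L:o.append(proj(X(p,np.array([l[0] for l in L],float)),c)-m([l[1] for l in L]))
        return np.vstack(o).ravel()
    s=least_squares(r,x0,loss='soft_l1');print(np.round(s.x,1));print(np.round(r(s.x).reshape(-1,2),1).tolist());return s.x
rz=lambda a:Ro.from_euler('z',a,degrees=True)
C=lambda p,q:rz(p[2]).apply(q)+[p[0],p[1],0]
for A,B in((T,S),(T,[])):
  p=fit(A,B,C,[450,-200,0]); print('pin',C(p,np.array([[-63,85,52.]])))
T2=[([6,75,75],(21,282)),([6,-75,75],(273,235)),([-6,75,75],(18,302)),([-6,-75,75],(283,250)),([0,-87,57],(297,221)),([0,-87,-33],(284,177))]
S2=[([6,75,75],(163,464)),([-6,75,75],(178,463)),([0,-87,57],(157,288)),([0,-87,-33],(100,345)),([22,58,-15],(90,492))]
X=lambda p,q:(rz(p[3])*Ro.from_euler('y',-31,degrees=True)).apply(q)+p[:3]
for A,B in((T2,S2),(T2,[])):
  p=fit(A,B,X,[400,50,105,10]); print('ends',X(p,np.array([[0,0,75.],[0,0,-75]])))
for uv in((225,150),(215,145),(0,255)):
  print([np.round(ray(uv,ct,z)) for z in(0,300)])
E
```

```text
[ 653.4 -215.9    5.8]
[[-0.9, 0.8], [-0.0, 0.2], [-0.1, -1.6], [-1.7, -0.1], [0.5, -0.3], [1.2, -0.4], [-2.0, -0.5], [1.3, 0.1], [0.3, -1.2], [1.2, 0.4]]
pin [[ 582.1262216  -137.72045622   52.        ]]
[ 652.6 -216.4    5.2]
[[-1.0, 0.8], [0.0, 1.1], [0.5, -0.9], [-1.2, -0.1], [0.3, -0.3], [1.1, -0.4]]
pin [[ 582.18305959 -137.46113921   52.        ]]
[615.3  55.8  97.   14. ]
[[-2.3, 2.1], [1.6, -2.5], [0.4, 2.0], [-0.0, -1.1], [0.3, 0.1], [-0.3, 0.1], [-0.4, -0.5], [-0.2, 1.7], [0.6, -0.2], [1.2, 0.6], [-3.7, -0.5]]
ends [[577.76420751  46.44948363 161.2504999 ]
 [652.74070298  65.07661564  32.6754048 ]]
[620.   56.6  80.2  12.2]
[[-1.5, 0.1], [1.1, -1.9], [0.9, -0.1], [-0.7, -0.5], [-0.1, 1.0], [0.0, 0.9]]
ends [[582.20087263  48.4796451  144.48548644]
 [657.70872442  64.82006241  15.91039133]]
[array([771.,  92.,   0.]), array([665.,  47., 300.])]
[array([783., 116.,   0.]), array([673.,  63., 300.])]
[array([523., 580.,   0.]), array([495., 380., 300.])]
```

Call:
servo_tool:
  rows:
    - [-0.1,-0.06,-0.1,0,1]
    - [-0.25,-0.16,-0.25,0,1]
    - [-0.4,-0.26,-0.35,0,1]
    - [-0.55,-0.36,-0.35,0,1]
    - [-0.7,-0.46,-0.35,0,1]
    - [-0.84,-0.545,-0.35,0,1]
  force: 40

```text
time_s: 0.65
ee_pos: [319.4, 377.4, 284.5]
ee_rot: [180.0, 0.0, 159.8]
force: [0.9, -0.5, -0.2]
gripper_width: 91.2
gripper_force: 0.0
```

Call:
servo_tool:
  rows:
    - [-0.14,-0.09,0,0,1]
    - [-0.28,-0.18,0,0,1]
    - [-0.42,-0.27,0,0,1]
    - [-0.56,-0.36,0,0,1]
    - [-0.7,-0.45,0,0,1]
    - [-0.84,-0.545,0,0,1]

```text
time_s: 1.15
ee_pos: [439.3, 217.5, 283.8]
ee_rot: [180.0, -0.0, 159.8]
force: [0.0, 0.4, 0.0]
gripper_width: 91.2
gripper_force: 0.0
```

Call:
servo_tool:
  rows:
    - [-0.14,-0.09,0,0.07,1]
    - [-0.28,-0.18,0,0.14,1]
    - [-0.42,-0.27,0,0.21,1]
    - [-0.56,-0.36,0,0.28,1]
    - [-0.7,-0.45,0,0.35,1]
    - [-0.8,-0.5,0,0.42,1]
    - [-0.84,-0.545,0,0.49,1]
    - [-0.84,-0.545,0,0.56,1]
    - [-0.84,-0.545,0,0.63,1]
    - [-0.84,-0.545,0,0.63,1]
    - [-0.84,-0.545,0,0.63,1]

```text
time_s: 2.07
ee_pos: [558.5, 58.5, 283.6]
ee_rot: [-180.0, -0.0, 103.2]
force: [-0.3, 0.9, -0.9]
gripper_width: 91.2
gripper_force: 0.0
```

```bash
python3 - <<'E'
from workcell import state, vision
import cv2,json
s=state();print(s['time_s'],s['ee_pos'],s['ee_rot'],s['qpos'],s['force'])
i=vision.camera_info('wrist');json.dump({k:(v.tolist() if hasattr(v,'tolist') else v) for k,v in i.items()},open('w1.json','w'))
cv2.imwrite("pics/w1.png",cv2.resize(vision.grab_frame('wrist')[:,:,::-1],(784,588),interpolation=cv2.INTER_CUBIC))
E
```

```text
2.0667 [558.51347183  58.52333334 283.64210543] [-1.79964150e+02 -1.00530435e-02  1.03239510e+02] [ 4.80565626e+00  1.51075744e+01  8.42043401e+01  4.74837002e-03
  8.07250223e+01 -8.43462418e+00] [-0.33104402  0.8809758  -0.94561973]
```

View pics/w1.png

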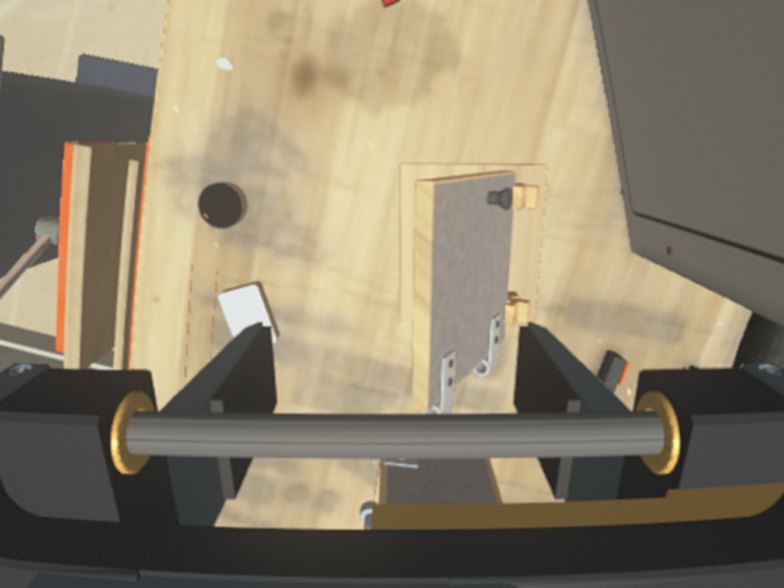

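The wrist view shows the leaf between the fingers. Its top edge runs from (416,184)/(435,186) at the free end to (413,405) at the hinge end, the foot corner is at (514,174), and the lower socket is at (484,370). I'll refit with these.

```bash
cat >> h.py <<'E'
rz=lambda a:Ro.from_euler('z',a,degrees=True)
def fit(sets,X,x0,show=True):
    def r(p): return np.vstack([(proj(X(p,np.array([l[0] for l in L],float)),c)-np.array([l[1] for l in L],float)/k) for L,c,k in sets]).ravel()
    s=least_squares(r,x0,loss='soft_l1');print(np.round(s.x,1),np.round(r(s.x).reshape(-1,2),1).tolist());return s.x
E
python3 - <<'E'
from h import *
import json
from workcell import vision
w=json.load(open('w1.json'));ct=vision.camera_info('top')
W=[([6,75,75],(435,186)),([-6,75,75],(416,184)),([-6,-75,75],(413,405)),([6,-75,75],(431,408)),([6,75,-75],(514,174)),([0,-87,-33],(484,372))]
tp=lambda a:np.array(a)/3.4+[190,140]
T=[([6,75,75],tp((21,282))),([6,-75,75],tp((273,235))),([-6,75,75],tp((18,302))),([-6,-75,75],tp((283,250))),([0,-87,57],tp((297,221))),([0,-87,-33],tp((284,177)))]
X=lambda p,q:(rz(p[3])*Ro.from_euler('y',-31,degrees=True)).apply(q)+p[:3]
X5=lambda p,q:(rz(p[3])*Ro.from_euler('y',-p[4],degrees=True)).apply(q)+p[:3]
fit([(W,w,1.4)],X,[615,56,97,13])
p=fit([(W,w,1.4),(T,ct,1)],X,[615,56,97,13]);print(X(p,np.array([[0,0,75.],[0,0,-75]])))
fit([(W,w,1.4),(T,ct,1)],X5,[615,56,97,13,31])
E
```

```text
[619.3  54.   86.6  13.4] [[-0.2, -0.3], [0.7, 0.6], [1.3, 0.1], [-0.5, 1.2], [-0.1, -0.5], [-2.6, -4.9]]
[618.8  54.5  88.   13.1] [[-0.0, -1.0], [0.8, -0.3], [0.7, 0.2], [-1.1, 1.3], [0.2, -0.8], [-3.0, -4.8], [-0.8, 0.6], [2.3, -2.8], [1.7, 0.5], [0.6, -1.4], [1.0, -0.0], [0.7, 0.0]]
[[581.16763395  45.67843138 152.31816943]
 [656.3981061   63.25173441  23.74307432]]
[619.2  54.5  88.   13.2  31.5] [[-0.2, -1.0], [0.7, -0.2], [0.6, 0.0], [-1.3, 1.2], [1.0, -0.7], [-2.5, -4.7], [-0.7, 0.7], [2.3, -2.7], [1.8, 0.5], [0.6, -1.3], [1.1, -0.0], [0.7, -0.3]]
```

Call:
servo_tool:
  rows:
    - [-0.04,0.1,0,0,1]
    - [-0.083,0.188,0.1,0,1]
    - [-0.083,0.188,0.25,0,1]
    - [-0.083,0.188,0.4,0,1]
    - [-0.083,0.188,0.52,0,1]
    - [-0.083,0.188,0.62,0,1]
    - [-0.083,0.188,0.68,0,1]
    - [-0.083,0.188,0.708,0,1]
    - [-0.083,0.188,0.708,0,1]
    - [-0.083,0.188,0.708,0,0.6]
    - [-0.083,0.188,0.708,0,0.5]
    - [-0.083,0.188,0.708,0,0.5]
    - [-0.083,0.188,0.708,0,0.5]
    - [-0.083,0.188,0.708,0,0.5]
  force: 15

```text
time_s: 3.28
ee_pos: [599.4, 51.0, 143.1]
ee_rot: [179.9, 0.0, 103.1]
force: [0.4, -0.4, 0.6]
gripper_width: 60.4
gripper_force: 0.0
```

Call:
servo_tool:
  rows:
    - [0,0,0,0,0.5]
    - [0,0,0,0,0.5]
    - [0,0.02,-0.017,0,0.47]
    - [0,0.042,-0.035,0,0.44]
    - [0,0.067,-0.048,0,0.42]
    - [0,0.092,-0.06,0,0.4]
    - [0,0.115,-0.07,0,0.36]
    - [0,0.139,-0.08,0,0.33]
    - [0,0.139,-0.08,0,0.33]
    - [0,0.165,-0.087,0,0.31]
    - [0,0.192,-0.094,0,0.29]
    - [0,0.192,-0.094,0,0.29]

```text
time_s: 4.28
ee_pos: [632.4, 58.6, 162.0]
ee_rot: [-179.4, -0.0, 103.1]
force: [-13.0, -3.3, 10.7]
gripper_width: 26.6
gripper_force: 7.1
```

```bash
python3 - <<'E'
from workcell import state, vision
import cv2,json
s=state();print(s['time_s'],s['ee_pos'],s['force'],s['gripper_width'],s['gripper_force'])
a=vision.grab_frame('wrist')[100:400,180:480];b=vision.grab_frame('scene')[170:330,180:310]
b=cv2.resize(b,(366,450));a=cv2.resize(a,(430,430))
import numpy as np
c=np.zeros((450,800,3),'uint8');c[:430,:430]=a;c[:,432:798]=b
cv2.imwrite("pics/w2.png",c[:,:,::-1])
E
```

```text
4.2833 [632.4254385   58.64627598 161.96175812] [-12.95250872  -3.30132618  10.65993958] 26.64676502991085 7.1019642893224955
```

View pics/w2.png

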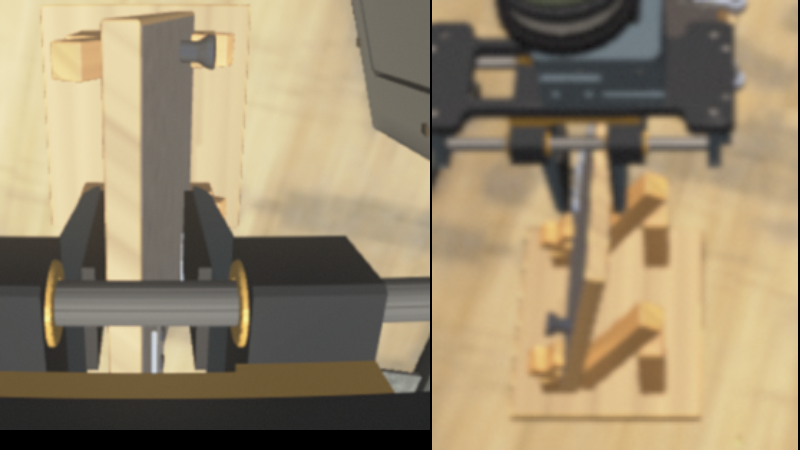

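The leaf now stands about 12° from upright between the fingers, with its foot in the stand. I'll close the grip while easing it upright, then lift.

Call:
servo_tool:
  rows:
    - [0,0.015,-0.005,0,0.2]
    - [0,0.03,-0.01,0,0.1]
    - [0,0.04,-0.015,0,0.0]
    - [0,0.04,-0.02,0,0]
    - [0,0.04,-0.025,0,0]
    - [0,0.04,-0.025,0,0]
  force: 30

```text
time_s: 4.88
ee_pos: [638.8, 60.1, 164.9]
ee_rot: [-179.2, -0.0, 103.1]
force: [-13.2, -3.9, 2.6]
gripper_width: 13.3
gripper_force: 29.3
```

Call:
servo_tool:
  rows:
    - [0,0,-0.02,0,0]
    - [0,0,-0.05,0,0]
    - [0,0,-0.08,0,0]
    - [0,0,-0.1,0,0]
    - [0,0,-0.1,0,0]
  force: 60

```text
time_s: 5.3
ee_pos: [638.0, 60.3, 168.9]
ee_rot: [-178.5, -0.2, 103.1]
force: [4.0, -2.5, -57.5]
gripper_width: 12.6
gripper_force: 58.2
```

The pull of 57 N shows the slanting lip is holding the foot. I'll lift along the slope, backwards and up.

Call:
servo_tool:
  rows:
    - [0,-0.015,0.03,0,0]
    - [0,-0.03,0.03,0,0]
    - [0,-0.05,0.02,0,0]
    - [0,-0.06,0.01,0,0]
    - [0,-0.06,0.01,0,0]
  force: 60

```text
time_s: 5.72
ee_pos: [634.5, 59.1, 185.6]
ee_rot: [179.7, 0.0, 103.1]
force: [1.9, 0.7, -0.1]
gripper_width: 12.0
gripper_force: 59.1
```

Call:
servo_tool:
  rows:
    - [0,-0.03,-0.05,0,0]
    - [0,-0.08,-0.13,0,0]
    - [0,-0.12,-0.22,0,0]
    - [0,-0.15,-0.3,0,0]
    - [0,-0.15,-0.38,0,0]
    - [0,-0.15,-0.42,0,0]
    - [0,-0.15,-0.42,0,0]
    - [0,-0.15,-0.42,0,0]

```text
time_s: 6.38
ee_pos: [602.9, 51.9, 268.8]
ee_rot: [180.0, 0.0, 103.1]
force: [0.1, 1.1, -2.6]
gripper_width: 11.8
gripper_force: 59.8
```

```bash
python3 - <<'E'
from workcell import state, vision
import cv2,json,numpy as np
s=state();print(s['time_s'],s['ee_pos'],s['ee_rot'],s['force'],s['torque'],s['gripper_width'],s['gripper_force'])
i=vision.camera_info('wrist');json.dump({k:(v.tolist() if hasattr(v,'tolist') else v) for k,v in i.items()},open('w3.json','w'))
a=vision.grab_frame('wrist')[:,140:440];b=vision.grab_frame('scene')[100:340,140:340]
c=np.zeros((588,800,3),'uint8');c[:,:420]=cv2.resize(a,(420,588),interpolation=cv2.INTER_CUBIC);c[:456,420:800]=cv2.resize(b,(380,456),interpolation=cv2.INTER_CUBIC)
cv2.imwrite("pics/w3.png",c[:,:,::-1])
E
```

```text
6.3833 [602.90304295  51.87082389 268.776692  ] [1.79977326e+02 7.23197161e-03 1.03091872e+02] [ 0.10020876  1.14305474 -2.59308847] [-0.06681735  0.06227998  0.00177369] 11.807024881861832 59.78261590003967
```

View pics/w3.png

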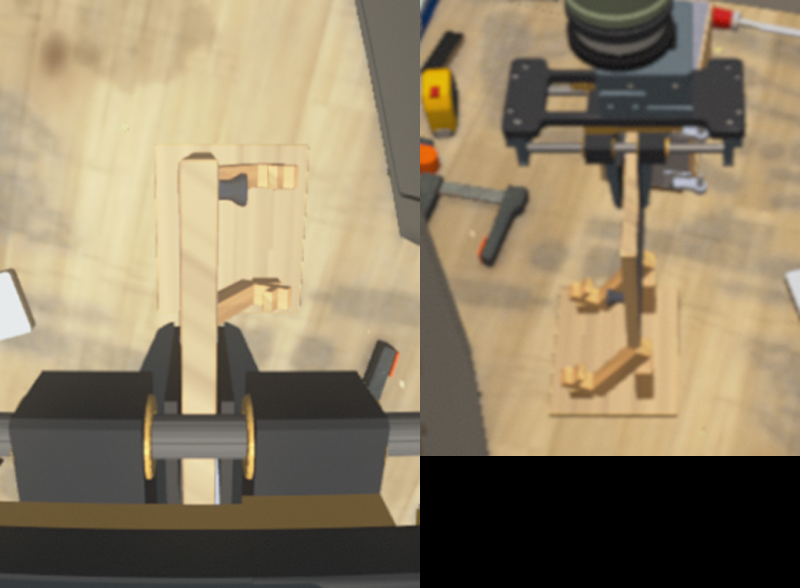

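The leaf hangs upright in the grip. In the left view its top free end runs from (180,159) to (217,159) with the knob head at (246,188). In the right view its free edge runs from (630,251) to (634,347). Next I'll fit its place in the tool.

```bash
python3 - <<'E'
from h import *
import json
from workcell import vision
w=json.load(open('w3.json'));cs=vision.camera_info('scene')
wp=lambda *a:np.array(a)/1.4+[140,0]
sp=lambda u,v:np.array([u-420,v])/1.9+[140,100]
tcp=np.array([602.9,51.87,268.78]);yaw=103.09
RT=rz(yaw)*Ro.from_euler('x',180,degrees=True)
M=Ro.from_matrix(np.array([[0,1,0],[1,0,0],[0,0,-1.]]))
# p: s,h(leaf centre below TCP), phi
X=lambda p,q: tcp+RT.apply(M.apply(Ro.from_euler('x',p[2],degrees=True).apply(q))+[p[0],0,p[1]])
W=[([-6,75,75],wp(180,159)),([6,75,75],wp(217.5,159)),([-6,75,-75],wp(188,153)),([6,75,-75],wp(212,153)),([22,58,-15],wp(246,188))]
S=[([6,75,75],sp(622,252)),([-6,75,75],sp(637,250)),([6,75,-75],sp(627,348)),([-6,75,-75],sp(641,345))]
fit([(W,w,1)],X,[0,50,0]);fit([(W,w,1),(S,cs,1)],X,[0,50,0])
p=fit([(W,w,1)],lambda q,P:X([q[0],50,q[1]],P),[0,0])
E
```

```text
[ 1.  58.9 -0.4] [[-2.3, -0.1], [-0.7, -0.1], [-0.4, -0.3], [-3.1, -0.3], [-2.4, 1.5]]
[ 1.2 52.2 -0.3] [[-3.0, -0.0], [-0.1, -0.0], [-0.6, -0.5], [-3.0, -0.5], [-1.5, 2.1], [-2.1, -0.0], [-1.9, 1.0], [-0.1, -1.2], [-0.4, 0.4]]
[ 1.3 -0.4] [[-3.2, -0.1], [0.1, -0.1], [-0.6, -0.3], [-2.9, -0.3], [-1.2, 2.4]]
```

Call:
servo_tool:
  rows:
    - [0,-0.1,0,0,0]
    - [0,-0.25,0,0,0]
    - [0,-0.4,0,0,0]
    - [0,-0.55,0,-0.05,0]
    - [0,-0.7,0,-0.12,0]
    - [0,-0.82,0,-0.19,0]
    - [0,-0.888,0,-0.26,0]
    - [0,-0.888,0,-0.33,0]
    - [0,-0.888,0,-0.4,0]
    - [0,-0.888,0,-0.47,0]
    - [0,-0.888,0,-0.54,0]
    - [0,-0.888,0,-0.61,0]
    - [0,-0.888,0,-0.68,0]
    - [0,-0.888,0,-0.75,0]
    - [0,-0.888,0,-0.82,0]
    - [0,-0.888,0,-0.88,0]
    - [0,-0.888,0,-0.916,0]
    - [0,-0.888,0,-0.916,0]
    - [0,-0.888,0,-0.916,0]

```text
time_s: 8.07
ee_pos: [429.9, 11.7, 267.4]
ee_rot: [180.0, -0.1, -174.6]
force: [0.4, 0.3, -2.9]
gripper_width: 11.4
gripper_force: 59.9
```

Call:
servo_tool:
  rows:
    - [0.01,-0.1,0,0,0]
    - [0.02,-0.25,0,0,0]
    - [0.03,-0.4,0,0,0]
    - [0.042,-0.55,0,0,0]
    - [0.042,-0.68,0.08,0,0]
    - [0.042,-0.78,0.18,0,0]
    - [0.042,-0.815,0.28,0,0]
    - [0.042,-0.815,0.36,0,0]
    - [0.042,-0.815,0.41,0,0]
    - [0.042,-0.815,0.41,0,0]
    - [0.042,-0.815,0.41,0,0]

```text
time_s: 8.98
ee_pos: [437.6, -151.1, 186.0]
ee_rot: [180.0, -0.0, -174.5]
force: [0.7, 0.1, -2.0]
gripper_width: 11.6
gripper_force: 59.9
```

```bash
python3 - <<'E'
from workcell import state, vision
import cv2,numpy as np
s=state();print(s['time_s'],s['ee_pos'],s['ee_rot'],s['force'],s['gripper_width'],s['qpos'][5])
t=vision.grab_frame('top');b=vision.grab_frame('scene')
cv2.imwrite('pics/t4.png',t[:,:,::-1]);cv2.imwrite('pics/s4.png',b[:,:,::-1])
c=np.zeros((600,800,3),'uint8')
c[:,:400]=cv2.resize(t[180:270,285:345],(400,600),interpolation=cv2.INTER_CUBIC)
c[:,400:]=cv2.resize(b[140:230,250:310],(400,600),interpolation=cv2.INTER_CUBIC)
cv2.imwrite("pics/c4.png",c[:,:,::-1])
E
```

```text
8.9833 [ 437.62603197 -151.06148976  186.03722646] [ 1.79971431e+02 -3.91087436e-02 -1.74484076e+02] [ 0.74410275  0.11420046 -1.97266088] 11.556812260923074 -115.99340229730625
```

View pics/c4.png

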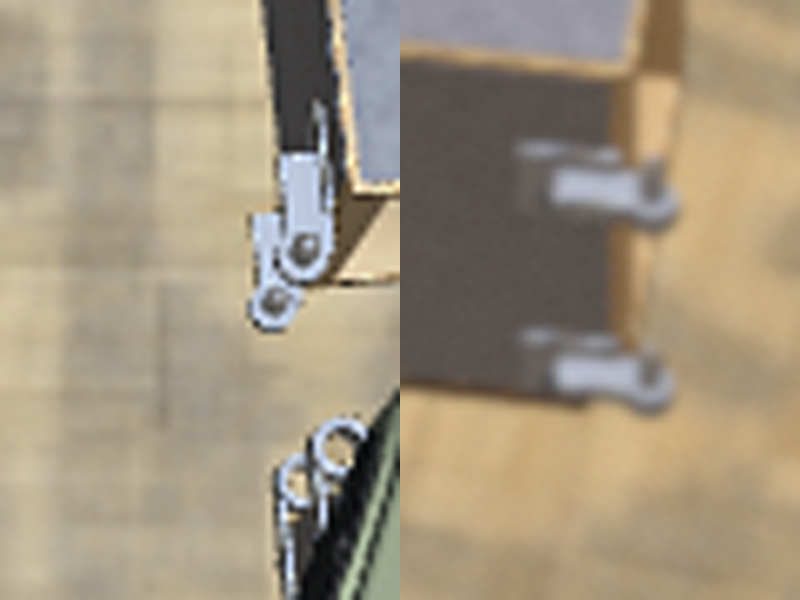

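The top crop shows the pin tips at (306,246) upper and (275,299) lower, and the socket rings at (340,446) and (302,482). The scene crop shows the pin tips at (655,160) and (650,352).

```bash
python3 - <<'E'
from h import *
from workcell import vision
ct,cs=vision.camera_info('top'),vision.camera_info('scene')
t=lambda u,v:np.array([u,v])/6.667+[285-.4,180-.4]
s=lambda u,v:np.array([u-400,v])/6.667+[250-.4,140-.4]
for n,uv,z in(('pinU tip',(306,246),159),('pinU sh',(306,252),142),('pinL tip',(275,298),69),('pinL sh',(274,303),52),('sockU',(340,446),191),('sockL',(302,482),101)):
    print(n,np.round(ray(t(*uv),ct,z),1))
for n,uv,z in(('s pinU',(655,160),159),('s pinL',(650,352),69)): print(n,np.round(ray(s(*uv),cs,z),1))
a=np.radians(185.5);print('pred socket',437.6-85.8*np.cos(a),-151.06-85.8*np.sin(a))
E
```

```text
pinU tip [ 583.4 -136.2  159. ]
pinU sh [ 584.8 -138.   142. ]
pinL tip [ 583.6 -135.9   69. ]
pinL sh [ 584.9 -137.2   52. ]
sockU [ 522.8 -141.   191. ]
sockL [ 522.4 -140.1  101. ]
s pinU [ 583.4 -137.6  159. ]
s pinL [ 583.5 -136.9   69. ]
pred socket 523.0049938199039 -142.83643443376477
```

Call:
servo_tool:
  rows:
    - [-0.05,0,0,0,0]
    - [-0.12,-0.005,0,0,0]
    - [-0.19,-0.01,0,0,0]
    - [-0.25,-0.01,0,0,0]
    - [-0.29,-0.01,0,0,0]
    - [-0.307,-0.01,0,0,0]
    - [-0.307,-0.01,0,0,0]
    - [-0.307,-0.01,0,0,0]
    - [-0.307,-0.01,0,0,0]

```text
time_s: 9.83
ee_pos: [498.3, -147.3, 186.1]
ee_rot: [180.0, -0.0, -174.5]
force: [0.1, -0.5, -0.9]
gripper_width: 11.4
gripper_force: 59.9
```

```bash
python3 - <<'E'
from workcell import state, vision
import cv2,numpy as np
s=state();print(s['time_s'],s['ee_pos'],s['ee_rot'],s['force'],s['torque'],s['gripper_width'])
t=vision.grab_frame('top');b=vision.grab_frame('scene')
c=np.zeros((600,800,3),'uint8')
c[:,:400]=cv2.resize(t[187:247,307:347],(400,600),interpolation=cv2.INTER_CUBIC)
c[:,400:]=cv2.resize(b[140:230,250:310],(400,600),interpolation=cv2.INTER_CUBIC)
cv2.imwrite("pics/c5.png",c[:,:,::-1])
E
```

```text
9.8333 [ 498.34296474 -147.3293229   186.07823613] [ 1.79985496e+02 -4.24234891e-02 -1.74479135e+02] [ 0.11504529 -0.4515233  -0.93193933] [0.05302423 0.00801888 0.08206754] 11.40343462407007
```

View pics/c5.png

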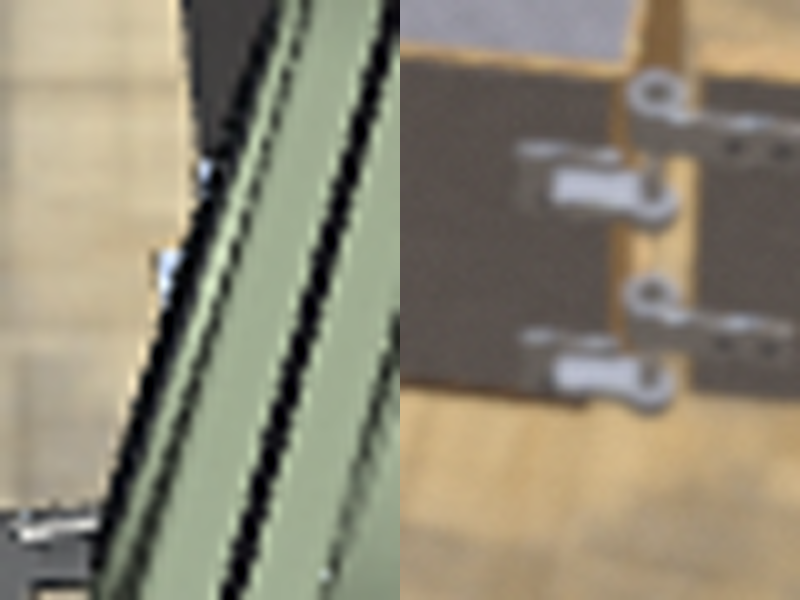

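The arm hides the top view here. In the scene crop the rings are centred at (656,93) and (654,293), straight above the pins at (655,162) and (650,353). I'll check the offset in numbers.

```bash
python3 - <<'E'
from h import *
from workcell import vision
cs=vision.camera_info('scene')
s=lambda u,v:np.array([u-400,v])/6.667+[250-.4,140-.4]
for n,uv,z in(('sockU',(656,93),191),('sockL',(654,293),101),('pinU',(655,162),159),('pinL',(650,353),69),('shU',(655,192),142),('shL',(649,386),52)): print(n,np.round(ray(s(*uv),cs,z),1))
E
```

```text
sockU [ 583.  -134.7  191. ]
sockL [ 582.2 -134.8  101. ]
pinU [ 583.2 -136.8  159. ]
pinL [ 583.5 -136.5   69. ]
shU [ 583.7 -140.   142. ]
shL [ 583.6 -136.6   52. ]
```

Call:
servo_tool:
  rows:
    - [-0.003,0,0.015,0,0]
    - [-0.003,0,0.03,0,0]
    - [-0.003,0,0.045,0,0]
    - [-0.003,0,0.06,0,0]
    - [-0.003,0,0.07,0,0]
    - [-0.003,0,0.08,0,0]
    - [-0.003,0,0.08,0,0]

```text
time_s: 10.52
ee_pos: [499.2, -147.2, 169.5]
ee_rot: [180.0, -0.1, -174.5]
force: [-0.2, 1.3, -2.5]
gripper_width: 11.5
gripper_force: 59.9
```

Call:
servo_tool:
  rows:
    - [0,0,0.01,0,0]
    - [0,0,0.02,0,0]
    - [0,0,0.03,0,0]
    - [0,0,0.035,0,0]
    - [0,0,0.035,0,0]

```text
time_s: 10.93
ee_pos: [499.3, -147.1, 162.8]
ee_rot: [180.0, -0.0, -174.5]
force: [-1.0, 2.0, -1.4]
gripper_width: 11.5
gripper_force: 59.9
```

Call:
servo_tool:
  rows:
    - [0,0,0.008,0,0]
    - [0,0,0.015,0,0]
    - [0,0,0.022,0,0]
    - [0,0,0.03,0,0]
    - [0,0,0.03,0,0]

```text
time_s: 11.35
ee_pos: [499.1, -147.4, 161.1]
ee_rot: [-179.9, 0.1, -174.4]
force: [-10.3, 2.7, 22.5]
gripper_width: 11.9
gripper_force: 60.0
```

Contact came at about the expected seating height, with both pins well inside the sockets. I'll release gently and then check where the leaf sits.

Call:
servo_tool:
  rows:
    - [0,0,-0.015,0,0]
    - [0,0,-0.015,0,0.1]
    - [0,0,-0.015,0,0.2]
    - [0,0,-0.015,0,0.35]
    - [0,0,-0.015,0,0.35]
    - [0,0,-0.015,0,0.35]
    - [0,0,-0.015,0,0.35]
  force: 20

```text
time_s: 11.93
ee_pos: [499.8, -147.5, 159.9]
ee_rot: [-180.0, 0.0, -174.5]
force: [-0.2, -0.0, 0.0]
gripper_width: 31.7
gripper_force: 0.0
```

```bash
python3 - <<'E'
from workcell import state, vision
import cv2,numpy as np
s=state();print(s['time_s'],s['ee_pos'],s['ee_rot'],s['force'],s['torque'],s['gripper_width'])
b=vision.grab_frame('scene')[120:260,220:360];w=vision.grab_frame('wrist')[:,140:440]
c=np.zeros((588,800,3),'uint8')
c[:400,:400]=cv2.resize(b,(400,400),interpolation=cv2.INTER_CUBIC)
c[:,400:]=cv2.resize(w,(400,560),interpolation=cv2.INTER_CUBIC)[:588] if 0 else np.pad(cv2.resize(w,(400,560)),((0,28),(0,0),(0,0)))
cv2.imwrite("pics/c6.png",c[:,:,::-1])
E
```

```text
11.9333 [ 499.83551408 -147.50120639  159.86197889] [-1.79995280e+02  8.35674423e-03 -1.74477783e+02] [-0.19308934 -0.04714967  0.04413202] [0.04413936 0.04143461 0.04681965] 31.678844153984933
```

View pics/c6.png

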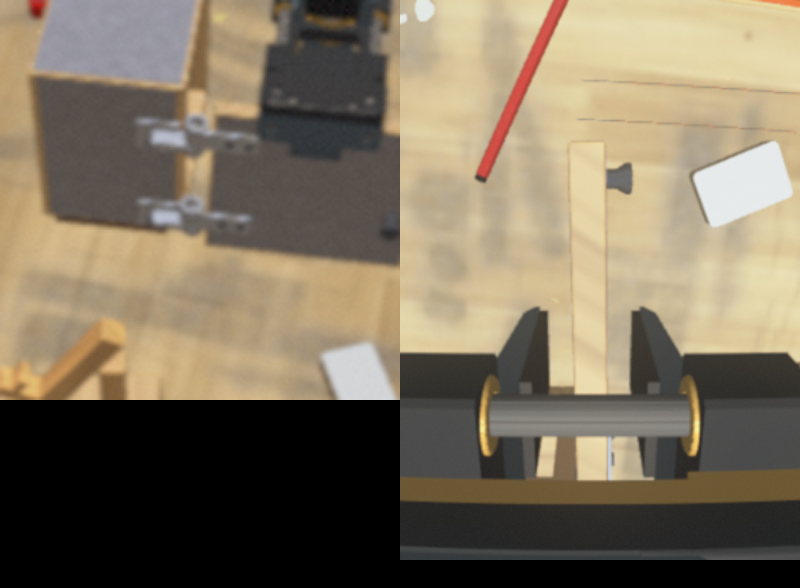

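The scene crop shows both rings, at (196,122) and (192,203), sitting on their ears. The wrist view shows the leaf free and upright between the fingers. I'll withdraw upward, close the fingers and go round to the outer side.

Call:
servo_tool:
  rows:
    - [0,0,-0.05,0,0.35]
    - [0,0,-0.15,0,0.35]
    - [0,0,-0.27,0,0.35]
    - [0,0,-0.35,0,0.35]
    - [0,0,-0.35,0,0.35]
    - [0.06,0.1,-0.35,0,0]
    - [0.125,0.2,-0.35,0,0]
    - [0.125,0.2,-0.35,0,0]
    - [0.125,0.2,-0.35,0,0]
    - [0.125,0.2,-0.25,0,0]
    - [0.125,0.2,-0.13,0,0]
    - [0.125,0.2,-0.03,0,0]
    - [0.125,0.2,0.025,0,0]
    - [0.125,0.2,0.025,0,0]
    - [0.125,0.2,0.025,0,0]
  force: 20

```text
time_s: 13.28
ee_pos: [471.1, -110.4, 154.6]
ee_rot: [180.0, -0.1, -174.5]
force: [-0.6, 0.3, -0.1]
gripper_width: 0.5
gripper_force: 0.0
```

```bash
cat > chk.py <<'E'
from h import *
from workcell import vision,state
cs,ct=vision.camera_info('scene'),vision.camera_info('top')
s=state();print(s['time_s'],s['ee_pos'],s['force'],s['gripper_width'])
cv2.imwrite('pics/s7.png',vision.grab_frame('scene')[:,:,::-1]);cv2.imwrite('pics/t7.png',vision.grab_frame('top')[:,:,::-1])
E
python3 chk.py; python3 - <<'E'
from h import *
from workcell import vision
cs=vision.camera_info('scene')
for z,uv in((162,(196,122)),(72,(192,203))): print(proj([583.4,-136.8,z],cs), np.array(uv)/2.857+[220,120])
E
```

```text
13.2833 [ 471.12481241 -110.43122914  154.64253506] [-0.55800909  0.32106684 -0.1014987 ] 0.5357628733726417
[[287.79496188 162.85345812]] [288.60343017 162.70213511]
[[287.1725835  191.55489209]] [287.20336017 191.05355268]
```

Both socket rings lie within about 1 mm of the seated prediction, so the leaf is fully down. Now I'll push it shut.

Call:
servo_tool:
  rows:
    - [0,-0.03,0,0,0]
    - [0,-0.06,0,0,0]
    - [0,-0.085,0,0,0]
    - [0,-0.115,0,0,0]
    - [0,-0.15,0,0,0]
    - [0,-0.185,0,0,0]
    - [-0.002,-0.22,0,0,0]
    - [-0.004,-0.255,0,0,0]
    - [-0.005,-0.29,0,0,0]
    - [-0.006,-0.32,0,0,0]
    - [-0.008,-0.35,0,0,0]
    - [-0.025,-0.38,0,0,0]
    - [-0.04,-0.41,0,0,0]
    - [-0.055,-0.44,0,0,0]
    - [-0.07,-0.47,0,0,0]
    - [-0.09,-0.5,0,0,0]
    - [-0.11,-0.53,0,0,0]
    - [-0.13,-0.56,0,0,0]
    - [-0.145,-0.58,0,0,0]
    - [-0.158,-0.597,0,0,0]

```text
time_s: 15.05
ee_pos: [514.3, -226.2, 155.0]
ee_rot: [180.0, -0.0, -174.5]
force: [-0.8, 0.7, 0.4]
gripper_width: 0.6
gripper_force: 0.1
```

Call:
servo_tool:
  rows:
    - [-0.015,-0.01,0,0,0]
    - [-0.03,-0.02,0,0,0]
    - [-0.045,-0.03,0,0,0]
    - [-0.06,-0.04,0,0,0]
    - [-0.08,-0.05,0,0,0]
    - [-0.1,-0.065,0,0,0]
    - [-0.12,-0.08,0,0,0]
    - [-0.14,-0.09,0,0,0]
    - [-0.16,-0.1,0,0,0]
    - [-0.176,-0.11,0,0,0]
    - [-0.19,-0.115,0,0,0]
    - [-0.205,-0.12,0,0,0]
    - [-0.22,-0.125,0,0,0]
    - [-0.235,-0.13,0,0,0]
    - [-0.25,-0.135,0,0,0]
    - [-0.26,-0.14,0,0,0]
    - [-0.27,-0.14,0,0,0]
    - [-0.275,-0.14,0,0,0]
    - [-0.275,-0.14,0,0,0]

```text
time_s: 16.63
ee_pos: [571.4, -248.2, 155.1]
ee_rot: [180.0, 0.0, -174.5]
force: [-0.0, 0.5, -0.3]
gripper_width: 0.6
gripper_force: 0.0
```

```bash
python3 chk.py
```

```text
16.6333 [ 571.3916023  -248.24548212  155.05258453] [-0.00499621  0.46965771 -0.32986449] 0.5608432672359873
```

Call:
servo_tool:
  rows:
    - [-0.005,0,0,0,0]
    - [-0.01,0,0,0,0]
    - [-0.015,0,0,0,0]
    - [-0.02,0,0,0,0]
    - [-0.02,0,0,0,0]

```text
time_s: 17.15
ee_pos: [572.4, -248.1, 155.1]
ee_rot: [180.0, -0.4, -174.4]
force: [-7.1, -1.3, 3.8]
gripper_width: 0.1
gripper_force: 3.9
```

A 7 N contact shows the door is against the front. I'll back off slowly and check.

Call:
servo_tool:
  rows:
    - [0.01,0,0,0,0]
    - [0.02,0,0,0,0]
    - [0.04,0,0,0,0]
    - [0.08,0,0,0,0]
    - [0.15,0,0,0,0]
    - [0.25,0,0,0,0]
    - [0.35,0,-0.1,0,0]
    - [0.45,0,-0.25,0,0]
    - [0.55,0,-0.4,0,0]
    - [0.65,0,-0.55,0,0]
    - [0.75,0,-0.6,0,0]
    - [0.8,0,-0.6,0,0]
    - [0.8,0,-0.6,0,0]
    - [0.8,0,-0.6,0,0]
    - [0.8,0,-0.6,0,0]

```text
time_s: 18.4
ee_pos: [416.1, -263.0, 273.6]
ee_rot: [179.9, -0.1, -174.5]
force: [-0.1, -0.2, -1.0]
gripper_width: 0.6
gripper_force: 0.0
```

```bash
python3 chk.py; python3 - <<'E'
from h import *
from workcell import vision
# leaf top face edge: bright ply strip in front of locker, rectify the plane z=180 into locker coords, 1 mm/px
for n,f in(('top','t7'),('scene','s7')):
    ci=vision.camera_info(n);im=cv2.imread(f'pics/{f}.png')
    xs=np.arange(-85,-40);out=[]
    for y in(60,30,0,-30,-60):
        P=rz(5.5).apply(np.array([[x,y,181.] for x in xs]))+[653,-216.2,0]
        q=proj(P,ci).astype(np.float32)
        v=cv2.remap(im,q[:,0].reshape(1,-1),q[:,1].reshape(1,-1),cv2.INTER_LINEAR)[0].astype(int)
        out.append((v[:,2]-v[:,0]))
    print(n,'x:',xs[::3].tolist());[print(o[::3].tolist()) for o in out]
E
```

```text
18.4 [ 416.13819439 -262.95198121  273.56647917] [-0.14603638 -0.16464673 -0.9997668 ] 0.577814743146768
top x: [-85, -82, -79, -76, -73, -70, -67, -64, -61, -58, -55, -52, -49, -46, -43]
[-3, 2, 2, 2, 2, -21, 10, 56, 53, 53, 41, 68, 2, -24, -22]
[2, 2, 3, 3, 1, 2, 33, 54, 53, 55, 64, 41, 5, -25, -23]
[1, 3, 4, 2, 3, 1, 10, 51, 54, 55, 28, 57, 6, -23, -22]
[-7, -4, 3, 3, 3, 2, 33, 52, 51, 53, 34, 59, -14, -24, -22]
[32, 32, 29, 29, 5, 1, 32, 53, 55, 55, 54, 52, 1, -23, -22]
scene x: [-85, -82, -79, -76, -73, -70, -67, -64, -61, -58, -55, -52, -49, -46, -43]
[54, 52, 40, 17, 1, -1, 43, 74, 76, 72, 63, 59, 27, -6, -10]
[5, 13, 13, 9, 8, 21, 58, 79, 81, 77, 68, 58, 23, -5, -10]
[62, 63, 62, 58, 39, 22, 44, 66, 75, 75, 72, 61, 24, -4, -9]
[36, 36, 41, 44, 44, 31, 47, 71, 74, 73, 72, 59, 21, -5, -10]
[27, 12, 45, 108, 146, 127, 86, 75, 77, 78, 73, 57, 18, -7, -11]
```

Along the whole width, the leaf's top edge lies parallel to the locker front, from x≈-68 to -56, so the door is shut. The arm is clear of everything.

```bash
python3 -c "
from workcell import job_done
print(job_done())"
```

```text
the job is handed in; nothing more can be done
None
```

The leaf is hung with both sockets down on their pins, the door is swung shut against the locker's front, and the job is handed in at about 18.5 s; no verdict came back, but my camera checks showed it seated to about 1 mm and shut along its whole width.

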